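# Light up and swing the bench magnifier over the open transmitter

## Robot

A 6-joint arm with a two-finger parallel gripper is mounted at the origin on the work surface. World frame = base frame: x ahead of the robot, y to its left, z up, the work surface at z = 0. Lengths are in m, angles in rad, forces in N, time in s.
With the tool pointing down it reaches from about 0.3 to 0.95 m from the base axis. Payload 3.1 kg.
Tool frame: the origin (TCP) lies between the finger pads; the fingertips stand 11 mm ahead of it and the grasp point (between the pads) lies 8 mm behind it (arm.tip_extent is the distance from the TCP to the fingertips, in m); z points along the fingers, y is the line along which they close (so a half turn about z gives the same grasp; the last joint's range is limited). The gripper opens to 85 mm and grips with 20 to 120 N. Pads are 22 mm wide; open, the fingers measure 114 mm over their backs; the gripper's body (76 mm by 85 mm) begins 54 mm behind the grasp point. The pads swing forward as they close: fully open they stand 13 mm farther back than shut.
Start: joints at [-1.217, 0.308, 1.634, -0, 1.2, -0.07], TCP at [0.257, -0.57, 0.242] pointing down, gripper open.
Joint ranges: [-3.06, 3.06], [-0.79, 1.96], [0.05, 2.63], [-1.19, 4.34], [0.05, 2.64], [-2.94, 2.94]. Speed limits (rad/s): [2.79, 2.79, 3.14, 3.14, 3.14, 3.14].

## Interface

Orientations are given as a unit quaternion [x, y, z, w].
In Python, from rig import telemetry, optics, finish_job, arm gives the robot as it stands.
- The arm moves only by the tool servo_tool, never from a script. Its argument "deltas" is a list that holds one entry, the list of rows, each a list of 4 numbers: the shift along the tool's x, y, z in mm, then the turn about the tool's z in rad. In form: [[[tx, ty, tz, turn], ...]]. A call has 1 to 12 rows; each row is the pose to reach, as a shift and turn from the pose commanded when the call began, along the tool's axes at that moment; what a row does not reach only later rows make up. A row lasts 1/8 s, in which the tool goes at most 62.5 mm and 10.7 degrees, less where a joint would pass 70% of its speed; a pose out of reach is approached as far as the arm can. A call with a gripper value outside its range is refused whole. "claw" is the opening, from 0 (shut) to 1 (fully open), set as the call begins (left out, the last holds). The fingers move at their own pace and stop on an object; the grip force is fixed at half the most. Time passes only in rows, so rows that repeat a pose let the fingers close. It gives the time, the measured TCP pose, the force, the opening and the grip force at its end, in the units of the state.
- telemetry.state(): the state, without advancing time (a new reading comes with each control period).
- optics.grab_frame(name): name is "scene" or "top"; returns a dict with "pixels" (420x560x3 uint8, blue, green, red), "fx", "fy", "cx", "cy" (pixels), "dist" ([k1, k2, p1, p2, k3] as OpenCV has them; the pictures are not rectified), "pose" (4x4, takes a point from camera to world coordinates). Camera axes: x right, y up, looking along -z (the intrinsics and any distortion apply to the point x, -y, -z); pixel columns grow to the right and rows downward; lengths in m; the calibration is good to about 2 mm. A picture is of the moment at which its call begins. There is no depth.
- finish_job(): hands the job in; it is judged then, once.
The state is a dict: "clock": time; "qpos": joint angles; "joint_velocities": joint speeds; "effort": joint torques, N m; "tool_pos": TCP position; "ee_rot": TCP orientation; "wrist_force": force on the tool from outside, world axes, zero at the start; "wrist_torque": the same for the moment, N m; "width": finger opening in m; "grasp_force": force on a finger pad.
Only numpy, scipy, OpenCV 4.12 (cv2) and the standard library are available. Lean on these libraries where they do the work, as an engineer would, in place of code of your own. Each camera call takes 0.05 s, during which the arm holds its last target. There are 200 camera calls.

## Task

Get the open transmitter ready for inspection: slide the magnifier light's dimmer fully to bright (the wide end of the printed wedge), and swing the magnifier's stiff arm so that the lens is centred over the terminals of the transmitter whose cover is off. Leave the arm and the dimmer standing there on their own, and do not shift the transmitters or anything else lying on the bench.

Things in the scene. Friction and masses are not known exactly. Their poses are not given: they have to be found in the camera images.
- magnifier: the magnifier's fixed round white foot (160 mm across, 28 mm high) with a steel post; origin on the post's axis, at the bench. The post carries two white links that swing level, 190 to 229 mm above the bench; nothing on them but the head's knob stands higher than 232 mm
- shoulder (a joint): stiff swivel of the first link on the post's axis, rad, counter-clockwise from above is positive; at 0 the first link points along the foot's +y, at 1.57 along its -x; range -0.65 to 2.75. The link is 240 mm from post axis to elbow axis. Stays where it is left (about 0.45 N m of friction)
- elbow (a joint): stiff swivel between first and second link, rad, counter-clockwise from above is positive, 0 = second link square to the first (turned 90 degrees counter-clockwise from the first link's direction), -1.57 = straight on from it; range -1.57 to 0.95, so it only bends one way. Elbow axis to lens centre 200 mm, to the head's knob 280 mm, all on one line. Stays where it is left (about 0.25 N m)
- lens (a point): centre of the magnifier's glass (110 mm across) in its white ring (144 mm across, from 197 to 221 mm above the bench)
- head_knob (a point): top centre of the upright black round knob, 18 mm thick, standing on a tab at the outer edge of the ring, 80 mm from the lens centre; its top is 277 mm above the bench and 55 mm of it stands free. Grip it from above to swing the arm; it turns freely on its pin, so a firm grip need not turn with the link
- open_transmitter: loose white transmitter housing (1.6 kg) standing on end, 100 mm across and 110 mm high, without its cover: the top is an open cup with a pale terminal block and six screws inside. Origin at the underside on the housing's axis; a level steel and brass neck reaches 171 mm from the axis towards its -x, up to 81 mm high
- terminals (a point): centre of the top of the terminal block, on the open housing's axis, 92 mm above the bench
- closed_transmitter: the same kind of housing with its cover on: ribbed rim 114 mm across and a dark window with a display on top, 111 mm high. Origin at the underside on the axis. The two may stand in either place
- dimmer_unit: fixed white dimmer box, 84 x 150 mm and 30 mm high, origin at the centre of its underside; the slider track (an aluminium bar 40 mm wide and 14 mm high) lies on it along its y, centred 6 mm to +x of the middle, with a printed wedge beside it that grows wider towards bright (+y)
- dimmer (a joint): travel of the dimmer grip, m: 0 dark, 0.08 fully bright, growing along the box's +y. Stays where it is left (about 1.5 N of friction)
- dimmer_top (a point): top centre of the dimmer's black grip, 28 mm across the track, 20 mm along it, 40 mm high; its top is 84.5 mm above the bench
- cover: bystander: the open transmitter's screw cover, a white cup 104 mm across and 26 mm high, lying mouth up; origin under its centre
- screwdriver: bystander: grey-handled screwdriver, 170 mm long, lying between the transmitters; origin under its centre
- wrench: bystander: steel spanner 180 mm long, lying; origin under its centre
- fitting: bystander: brass fitting, 30 mm across, 40 mm high, standing; origin under its centre
- multimeter: bystander: grey multimeter 160 x 80 x 45 mm lying on its back; origin under its centre
- jar: bystander: closed jar, 60 mm across, 70 mm high; origin under its centre

How it is judged:
By the outcome, as a careful person would: the job done as asked, in the order asked, and still so for the second after the job is handed in, with the robot touching nothing.
It also fails if it takes over 58 s, if anything falls off the work surface, if the arm or the gripper's body presses on something with over 40 N, if the wrist force passes 120 N, or if a joint passes its speed limit or range.

## Working session

There is one attempt and no reset: what is moved stays moved. The work goes in short steps, Python scripts to look and compute and a tool call to move; the robot and the scene stay as the last step left them, time stands still between calls to the robot, and variables do not carry over. Pictures are saved under pics/ and viewed, at most 10 in all, crops included, and the job is handed in when it is done.

Besides the shell and the picture viewer there is one more tool, called after "Call:" as name([rows], argument=value, ...), one row to a line, values as JSON. servo_tool: Moves the arm, as the interface text tells. Its arguments: {"type":"object","properties":{"deltas":{"type":"array"},"claw":{"type":"number"}},"required":["deltas"]}

```bash
mkdir -p pics
cat > h.py <<'E'
import numpy as np, cv2, json
from rig import telemetry, optics, finish_job, arm
def grab(n,tag):
    f=optics.grab_frame(n); cv2.imwrite(f'pics/{n}_{tag}.png',f['pixels'])
    np.savez(f'{n}_{tag}.npz',**{k:np.array(v) for k,v in f.items()}); return f
def load(n,tag): return dict(np.load(f'{n}_{tag}.npz'))
def ray(f,u,v):
    K=np.array([[f['fx'],0,f['cx']],[0,f['fy'],f['cy']],[0,0,1.]])
    p=cv2.undistortPoints(np.array([[[u,v]]],float),K,np.array(f['dist'],float))[0,0]
    P=np.array(f['pose']); d=P[:3,:3]@np.array([p[0],-p[1],-1.]); return P[:3,3],d
def onz(f,u,v,z):
    o,d=ray(f,u,v); return o+d*(z-o[2])/d[2]
def proj(f,X):
    K=np.array([[f['fx'],0,f['cx']],[0,f['fy'],f['cy']],[0,0,1.]]);P=np.array(f['pose'])
    c=P[:3,:3].T@(np.array(X,float)-P[:3,3]); c=c*[1,-1,-1]
    return cv2.projectPoints(c.reshape(1,1,3),np.zeros(3),np.zeros(3),K,np.array(f['dist'],float))[0].ravel()
E
python3 - <<'E'
from h import *
for n in('top','scene'):
    f=grab(n,'0'); print(np.round(f['pose'],3).tolist(),f['fx'],f['dist'])
s=telemetry.state(); print(s['clock'],s['tool_pos'],s['ee_rot'],s['width'])
E
```

```text
[[-0.006, 0.992, -0.126, 0.486], [-1.0, -0.003, 0.028, 0.002], [0.027, 0.126, 0.992, 1.123], [0.0, 0.0, 0.0, 1.0]] 397.9105074911879 [0.00305278 0.         0.         0.         0.        ]
[[-0.853, -0.363, 0.374, 1.032], [0.521, -0.596, 0.61, 0.692], [0.001, 0.716, 0.698, 0.998], [0.0, 0.0, 0.0, 1.0]] 427.0142103160314 [-0.12554314  0.          0.          0.          0.        ]
0.1 [ 0.25676776 -0.56903147  0.24116554] [ 9.77625726e-01  2.10349348e-01 -1.53928679e-04 -1.03305424e-03] 0.08565943485979942
```

View pics/top_0.png

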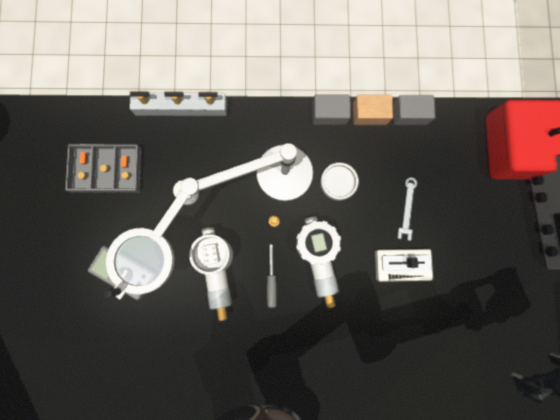

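View pics/scene_0.png

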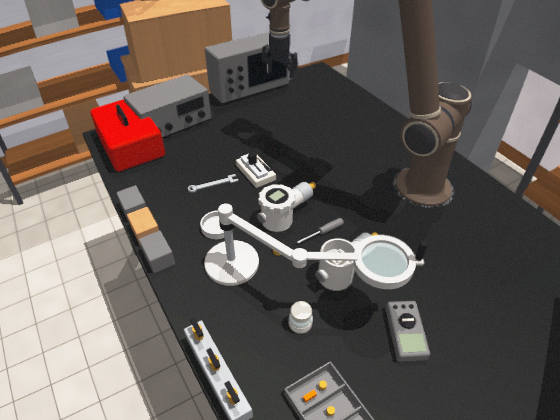

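The top view shows the post at (288,152), the elbow at (186,188), the lens at (140,261), the open transmitter at (210,252) and the dimmer at (404,265). I'll enlarge the dimmer and head for detail.

Run:
```python
from h import *
a=cv2.imread('pics/top_0.png');b=cv2.imread('pics/scene_0.png')
c=[a[235:295,365:445],a[215:310,85:245],b[140:195,225:285],b[225:300,300:440]]
r=[cv2.resize(x,(400,300),interpolation=cv2.INTER_CUBIC) for x in c]
cv2.imwrite('pics/crop0.png',np.vstack([np.hstack(r[:2]),np.hstack(r[2:])]))
```

```text
(no output)
```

View pics/crop0.png

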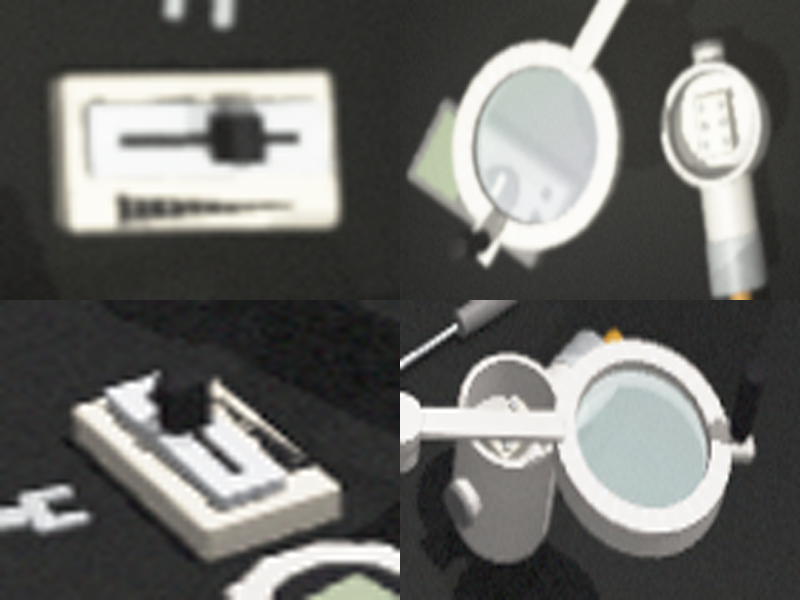

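Run:
```python
from h import *
f=load('top','0');g=cv2.cvtColor(f['pixels'],cv2.COLOR_BGR2GRAY)
p=lambda u,v,z:np.round(onz(f,u,v,z),4)
# white blobs
_,m=cv2.threshold(g,150,255,cv2.THRESH_BINARY)
cs,_=cv2.findContours(m,cv2.RETR_EXTERNAL,cv2.CHAIN_APPROX_NONE)
for c in cs:
    if cv2.contourArea(c)>150:
        x=cv2.boundingRect(c)
        if x[1]>120: print(x,cv2.contourArea(c))
# dimmer
roi=np.zeros_like(m);roi[240:292,368:440]=m[240:292,368:440]
c=max(cv2.findContours(roi,cv2.RETR_EXTERNAL,cv2.CHAIN_APPROX_NONE)[0],key=cv2.contourArea)
bx=cv2.boxPoints(cv2.minAreaRect(c));P=np.array([onz(f,u,v,.03) for u,v in bx])
print('box',np.round(P,4).tolist(),np.round(P.mean(0),4),np.linalg.norm(P[0]-P[1]),np.linalg.norm(P[1]-P[2]))
print('grey rows'); print(g[248:284:2,374:436:2])
# ring
hsv=cv2.cvtColor(f['pixels'],cv2.COLOR_BGR2HSV)
r=m.copy();r[:228]=0;r[296:]=0;r[:,178:]=0;r[:,:100]=0
c=max(cv2.findContours(r,cv2.RETR_EXTERNAL,cv2.CHAIN_APPROX_NONE)[0],key=cv2.contourArea)
h=cv2.convexHull(c)[:,0].astype(float); W=np.array([onz(f,u,v,.215) for u,v in h])
from scipy.optimize import least_squares
s=least_squares(lambda q:np.hypot(W[:,0]-q[0],W[:,1]-q[1])-q[2],[.5,.3,.07],loss='soft_l1',f_scale=.002).x
print('lens',s)
def circ(box,z,th):
    x0,y0,x1,y1=box;q=np.zeros_like(g);q[y0:y1,x0:x1]=(g[y0:y1,x0:x1]>th)*255
    c=max(cv2.findContours(q,cv2.RETR_EXTERNAL,cv2.CHAIN_APPROX_NONE)[0],key=cv2.contourArea)
    h=cv2.convexHull(c)[:,0].astype(float);W=np.array([onz(f,u,v,z)[:2] for u,v in h])
    return least_squares(lambda q:np.hypot(W[:,0]-q[0],W[:,1]-q[1])-q[2],list(W.mean(0))+[.05],loss='soft_l1',f_scale=.002).x
print('open rim',circ((186,230,236,272),.11,110))
print('foot',circ((256,146,316,202),.028,120))
print('elbow',circ((172,176,200,203),.229,150))
print('posttop',p(288,152,.235),'knob',p(125,284,.277),'elbow',p(186,187,.225))
```

```text
(377, 250, 56, 31) 1492.5
(190, 229, 40, 91) 1896.5
(297, 218, 44, 86) 2076.0
(398, 178, 19, 62) 351.5
(321, 163, 38, 37) 1036.5
(90, 143, 223, 156) 7552.0
box [[0.5183, -0.2966, 0.03], [0.5175, -0.4496, 0.03], [0.4358, -0.4451, 0.03], [0.4369, -0.2936, 0.03]] [ 0.4771 -0.3712  0.03  ] 0.1529701103713467 0.08185545636492397
grey rows
[[ 47  47  44  46  45  46  49  45  50  47  47  46  46  48  47  49  47  49
   50  50  51  48  55  56  56  65  67  70  58  46  45]
 [ 51  83 162 187 192 193 197 196 200 202 202 206 210 210 209 209 209 211
  213 214 217 218 219 223 224 226 227 230 166  54  46]
 [ 68 136 237 248 249 248 249 249 249 249 250 249 249 248 247 247 248 244
  244 243 244 248 248 248 248 248 248 248 207  64  46]
 [ 67 138 234 248 242 215 237 243 244 244 237 221 209 196 180 213 223 157
  151 166 181 213 206 225 214 216 219 243 218  68  47]
 [ 67 129 230 238 194 234 238 239 239 239 238 237 236 236 222 217 202 144
  122 144 151 213 236 239 241 244 245 245 230  80  46]
 [ 63 124 230 236 188 248 250 250 249 249 249 249 248 248 236 227 157  67
   60  75  74 102 231 247 247 248 248 247 235
[... 1117 characters left out ...]
 114 134 145 164 159 175 189 241 248 248 248 176  49]
 [ 48 102 170 248 251 251 251 184 101 120 127 138 162 158 201 208 226 232
  234 238 244 247 246 238 235 230 231 229 228 149  48]
 [ 49  66 126 220 220 218 213 172 154 168 162 180 178 169 172 170 172 171
  168 169 172 173 160 148 145 143 146 143 133  73  47]
 [ 47  47  54  70  68  67  67  65  61  62  58  58  58  52  51  49  52  47
   47  45  48  45  45  46  42  42  44  46  43  44  42]]
lens [0.49139563 0.29894328 0.07842537]
open rim [0.50805625 0.14990565 0.05310445]
foot [ 0.7379755  -0.04285425  0.08022505]
elbow [0.6498327  0.18855675 0.02974719]
posttop [ 0.7374 -0.0435  0.235 ] knob [0.4439 0.2993 0.277 ] elbow [0.6579 0.1893 0.225 ]
```

Run:
```python
from h import *
from scipy.optimize import least_squares
f=load('top','0');s=load('scene','0')
print('grip',onz(f,414.5,262.5,.0845),onz(f,411.5,262,.0845),onz(f,417.5,262,.0845))
A=np.array([.738,-.043])
# glass: bluish interior -> inner circle; ring outer via radial edges around centre
g=cv2.cvtColor(f['pixels'],cv2.COLOR_BGR2GRAY)
def edges(fr,C,r,z,a0,sgn,w=.012):
    gg=cv2.GaussianBlur(cv2.cvtColor(fr['pixels'],cv2.COLOR_BGR2GRAY),(3,3),0).astype(float);out=[]
    for a in a0:
        rs=np.arange(r-w,r+w,.0005); uv=np.array([proj(fr,[C[0]+q*np.cos(a),C[1]+q*np.sin(a),z]) for q in rs]).astype(np.float32)
        pr=cv2.remap(gg.astype(np.float32),uv[None,:,0],uv[None,:,1],cv2.INTER_LINEAR)[0]
        d=np.diff(pr)*sgn;k=d.argmax()
        if d[k]>1: out.append([C[0]+rs[k]*np.cos(a),C[1]+rs[k]*np.sin(a)])
    W=np.array(out);q=least_squares(lambda q:np.hypot(W[:,0]-q[0],W[:,1]-q[1])-q[2],[*C,r],loss='soft_l1',f_scale=.001)
    return np.round(q.x,4),len(W)
al=np.deg2rad(np.arange(0,360,6))
for fr,n in((f,'top'),(s,'scene')):
    C=np.array([.488,.299])
    for i in range(3): r,k=edges(fr,C,.072,.221 if n=='scene' else .221,al,-1,.014);C=r[:2]
    print(n,'lens outer',r,k, np.hypot(*(C-A)))
    C=np.array([.508,.150])
    for i in range(3): r,k=edges(fr,C,.05,.110,al,-1);C=r[:2]
    print(n,'open outer',r,k)
    for z in (.225,):
        C=np.array([.655,.189])
        for i in range(2): r,k=edges(fr,C,.02,.229,al,-1,.012);C=r[:2]
        print('elbow',r)
E=np.array([.655,.189]);L=np.array([.4885,.298]);d=(L-E)/np.linalg.norm(L-E);K=E+.28*d
print('knob pred',K,'px',proj(f,[*K,.277]),proj(f,[*K,.222]),proj(s,[*K,.277]),proj(s,[*K,.222]))
print('open T px',proj(f,[.508,.15,.092]),proj(s,[.508,.15,.092]))
a=f['pixels'][255:315,90:150];x0,y0=map(int,proj(s,[*K,.25]));b=s['pixels'][y0-30:y0+30,x0-30:x0+30];print('scene crop origin',x0-30,y0-30)
c=f['pixels'][222:282,180:240]
cv2.imwrite('pics/crop1.png',np.hstack([cv2.resize(np.clip(q.astype(int)*2,0,255).astype(np.uint8) if i<2 else q,(260,260),interpolation=cv2.INTER_CUBIC) for i,q in enumerate((a,b,c))]))
```

```text
grip [ 0.48371634 -0.37912947  0.0845    ] [ 0.48505949 -0.37128881  0.0845    ] [ 0.4849634  -0.38710211  0.0845    ]
top lens outer [0.4923 0.2913 0.0732] 58 0.414879476474795
top open outer [0.5089 0.1524 0.0501] 59
elbow [0.6533 0.1916 0.0258]
scene lens outer [0.492  0.2865 0.0732] 59 0.4112009849209994
scene open outer [0.5073 0.149  0.0501] 54
elbow [0.6592 0.1796 0.0187]
knob pred [0.4207353  0.34236248] px [103.35851625 295.60111245] [113.67275721 293.52477815] [428.53162633 244.63139696] [422.67411551 259.94878247]
open T px [210.75835584 254.26548428] [338.26045292 256.12250067]
scene crop origin 395 222
```

View pics/crop1.png

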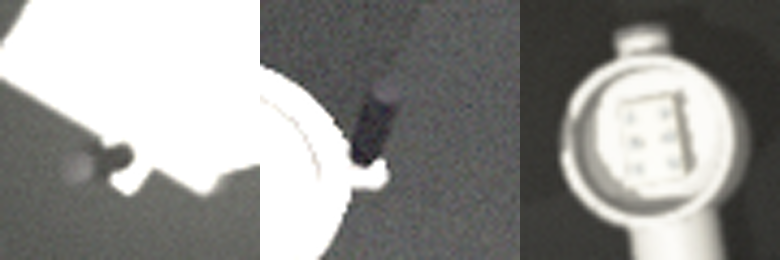

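The left crop shows the knob top at top-view pixel (107.8,293.5). The middle one puts it at scene pixel (424.5,243.5), and the right one shows the six screws in the open cup.

```bash
cat >> h.py <<'E'
def tri(f,a,s,b):
    o1,d1=ray(f,*a);o2,d2=ray(s,*b);d1=d1/np.linalg.norm(d1);d2=d2/np.linalg.norm(d2)
    t=np.linalg.lstsq(np.stack([d1,-d2],1),o2-o1,rcond=None)[0]
    p,q=o1+t[0]*d1,o2+t[1]*d2; return np.round((p+q)/2,4),round(np.linalg.norm(p-q),4)
E
python3 - <<'E'
from h import *
f=load('top','0');s=load('scene','0')
print('knob',tri(f,(107.8,293.5),s,(424.5,243.5)),onz(f,107.8,293.5,.277),onz(s,424.5,243.5,.277))
# foot circle & scene post top: crops enlarged with candidate marks
for n,P in dict(A=[.738,-.043,.229],E=[.655,.189,.229],L=[.489,.297,.21]).items(): print(n,proj(f,P),proj(s,P))
a=f['pixels'][135:205,160:320];b=s['pixels'][195:275,205:365]
c=s['pixels'][225:305,330:430]
out=np.vstack([np.hstack([cv2.resize(a,(400,175),interpolation=3),cv2.resize(b,(400,200),interpolation=3)[:175]]),np.hstack([cv2.resize(c,(400,320),interpolation=3),cv2.resize(f['pixels'][220:300,95:195],(400,320),interpolation=3)])])
cv2.imwrite('pics/crop2.png',out)
E
```

```text
knob (array([0.4248, 0.3342, 0.2753]), np.float64(0.0001)) [0.42490906 0.3335247  0.277     ] [0.42623163 0.33496954 0.277     ]
A [287.67474647 152.45035446] [226.48985065 208.71487288]
E [185.75243218 187.94627462] [303.6297099  255.76419901]
L [137.52242825 262.08352018] [387.26396353 262.41235672]
```

View pics/crop2.png

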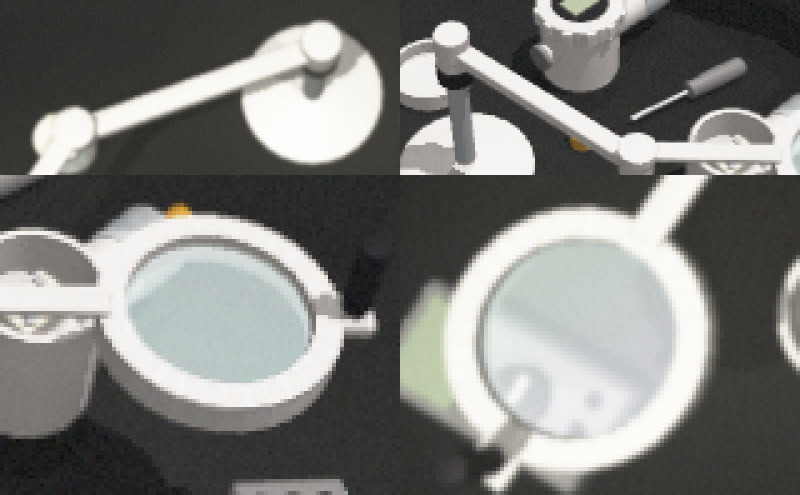

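```bash
cat >> h.py <<'E'
def ik(A,T,b,a=.24):
    v=np.array(T)-A;d=np.hypot(*v);th=np.arctan2(v[1],v[0])-np.arccos((a*a+d*d-b*b)/(2*a*d))
    E=A+a*np.array([np.cos(th),np.sin(th)]);return E,(np.array(T)-E)/b,th
E
python3 - <<'E'
from h import *
f=load('top','0');s=load('scene','0')
print('E',tri(f,(188.8,185.8),s,(299.8,254.2)),'A',tri(f,(288.8,152.2),s,(225.8,209.8)))
A=np.array([.738,-.043]);K=np.array([.4252,.3340])
E,d,th=ik(A,K,.28);print('E',E,'L',E+.2*d,proj(f,[*E,.229]),proj(s,[*E,.229]),proj(s,[*(E+.2*d),.221]),proj(f,[*(E+.2*d),.221]))
for T in ([.508,.151],):
    E,d,t2=ik(A,T,.2);print('target knob',E+.28*d,'dth',t2-th,'E',E)
st=telemetry.state();print(st['tool_pos'],st['ee_rot'])
E
```

```text
E (array([0.6601, 0.1817, 0.2302]), np.float64(0.0011)) A (array([ 0.7397, -0.0456,  0.2239]), np.float64(0.0009))
E [0.66205347 0.18466669] L [0.49287242 0.29133334] [187.74686587 184.88421055] [300.05161784 255.75992478] [385.28602791 258.55753089] [138.5456486  260.31118937]
target knob [0.42991219 0.13361342] dth -0.17654767680817285 E [0.70321954 0.19446646]
[ 0.25676776 -0.56903147  0.24116554] [ 9.77625726e-01  2.10349348e-01 -1.53928679e-04 -1.03305424e-03]
```

Call:
servo_tool([
  [[0,0,0,-0.17],[0,0,0,-0.34],[0,0,0,-0.51],[0,0,0,-0.68],[0,0,0,-0.85],[0,0,0,-1.0],[0,0,0,-1.147],[0,0,0,-1.147]],
], claw=0)

```text
clock: 1.1
tool_pos: [0.2568, -0.5693, 0.2416]
ee_rot: [0.708, 0.706, 0.0, -0.001]
wrist_force: [1.4, 0.2, -1.0]
width: -0.0002
grasp_force: 0.0
```

Call:
servo_tool([
  [[24,38,0,0],[56,88,0,0],[88,138,0,0],[116,184,0,0],[136,215,0,0],[144,227,20,0],[144,227,60,0],[144,227,100,0],[144,227,135,0],[144,227,160,0],[144,227,176,0],[144,227,176,0]],
], claw=0)

```text
clock: 2.6
tool_pos: [0.4822, -0.425, 0.064]
ee_rot: [0.708, 0.707, -0.0, -0.002]
wrist_force: [0.2, 0.0, -0.1]
width: -0.0001
grasp_force: 0.0
```

Call:
servo_tool([
  [[8,0,0,0],[16,0,0,0],[24,0,0,0],[30,0,0,0],[36,0,0,0],[42,0,0,0],[48,0,0,0],[53,0,0,0],[58,0,0,0],[62,0,0,0],[65,0,0,0],[67,0,0,0]],
], claw=0)

```text
clock: 4.1
tool_pos: [0.4839, -0.3585, 0.0662]
ee_rot: [0.707, 0.707, -0.0, -0.0]
wrist_force: [-0.2, -1.4, 1.4]
width: 0.0003
grasp_force: 0.8
```

Call:
servo_tool([
  [[1,0,0,0],[2,0,0,0],[3,0,0,0]],
])

```text
clock: 4.47
tool_pos: [0.4839, -0.3557, 0.0662]
ee_rot: [0.707, 0.707, -0.0, -0.0]
wrist_force: [-0.1, -1.3, 0.5]
width: -0.0001
grasp_force: 0.8
```

Pushing with just the slider's friction (1.4 N); on to the stop.

Call:
servo_tool([
  [[1,0,0,0],[2,0,0,0],[3,0,0,0],[3,0,0,0]],
])

```text
clock: 4.97
tool_pos: [0.484, -0.3553, 0.0664]
ee_rot: [0.707, 0.707, -0.001, 0.002]
wrist_force: [-1.0, -8.5, -2.0]
width: 0.0001
grasp_force: 4.2
```

Call:
servo_tool([
  [[1,0,0,0],[2,0,0,0],[2,0,0,0]],
])

```text
clock: 5.35
tool_pos: [0.484, -0.3552, 0.0665]
ee_rot: [0.706, 0.708, -0.002, 0.004]
wrist_force: [-1.6, -13.4, -5.1]
width: -0.0004
grasp_force: 6.4
```

Call:
servo_tool([
  [[-10,0,0,0],[-40,0,0,0],[-50,0,-30,0],[-50,0,-80,0],[-50,0,-140,0],[-50,0,-200,0],[-50,0,-250,0],[-50,0,-280,0],[-50,0,-290,0],[-50,0,-290,0]],
])

```text
clock: 6.6
tool_pos: [0.4839, -0.4002, 0.3556]
ee_rot: [0.707, 0.707, 0.0, -0.001]
wrist_force: [0.1, -0.7, -0.8]
width: 0.0001
grasp_force: 0.0
```

Call:
servo_tool([
  [[30,0,0,0],[80,-5,0,0],[140,-10,0,0],[200,-15,0,0],[260,-20,0,0],[320,-25,0,0],[380,-30,0,0],[440,-35,0,0],[500,-40,0,0],[560,-45,0,0],[610,-50,0,0],[640,-55,0,0]],
], claw=0.6)

```text
clock: 8.1
tool_pos: [0.427, 0.2412, 0.3532]
ee_rot: [0.706, 0.708, -0.002, -0.001]
wrist_force: [1.2, -1.0, 0.0]
width: 0.0514
grasp_force: 0.0
```

Run:
```python
from h import *
f=grab('top','1');s=telemetry.state();print(s['tool_pos'],s['ee_rot'],s['width'],s['wrist_force'])
g=cv2.cvtColor(f['pixels'],cv2.COLOR_BGR2GRAY);print(g[258:268:2,374:436:2])
print(proj(f,[.484,-.331,.0845]),proj(f,[.484,-.341,.0845]))
```

```text
[0.42640814 0.24376396 0.35322566] [ 0.7058461   0.70835763 -0.00151511 -0.00290764] 0.051057349342312444 [0.85475692 2.19397911 0.7488207 ]
[[ 62 123 230 236 189 247 232 218  97  73  90  92 145 239 248 248 248 247
  248 248 247 247 247 247 247 247 247 247 235  84  44]
 [ 59 120 227 243 189 247 232 194  59  43  58  58  61 221 243 241 240 240
  241 240 240 239 239 239 240 242 248 248 239  91  48]
 [ 57 116 227 247 193 247 235 181  53  39  57  59  55 105 119 103 100 102
   99  99  97 101  92  90  91 147 246 249 242  97  48]
 [ 55 114 225 247 194 247 236 192  58  40  55  61  57 134 191 201 201 203
  201 202 208 228 229 228 230 234 248 249 239 102  47]
 [ 55 111 220 248 197 247 247 228  81  43  59  61  63 182 247 248 248 248
  248 248 248 248 248 248 248 248 248 248 237 109  47]]
[396.21510874 262.50431176] [400.01659528 262.48058989]
```

Call:
servo_tool([
  [[20,0,0,0],[50,-1,0,0],[75,-1,0,0],[90,-1,0,0],[90,-1,15,0],[90,-1,40,0],[90,-1,65,0],[90,-1,85,0],[90,-1,97,0],[90,-1,101,0],[90,-1,101,0]],
])

```text
clock: 9.52
tool_pos: [0.4282, 0.3291, 0.2554]
ee_rot: [0.707, 0.707, 0.0, 0.0]
wrist_force: [0.2, 0.6, -0.0]
width: 0.0513
grasp_force: 0.0
```

Run:
```python
from h import *
f=grab('scene','2');t=grab('top','2')
s=telemetry.state();print(s['tool_pos'],s['ee_rot'],s['wrist_force'])
cv2.imwrite('pics/crop3.png',np.hstack([cv2.resize(f['pixels'][190:290,355:485],(400,308),interpolation=3),cv2.resize(t['pixels'][230:330,60:190],(400,308),interpolation=3)]))
```

```text
[0.42853945 0.32952002 0.25617771] [7.07123913e-01 7.07089141e-01 8.22423614e-04 2.07934670e-04] [ 0.51557445  0.62741112 -0.51175672]
```

View pics/crop3.png

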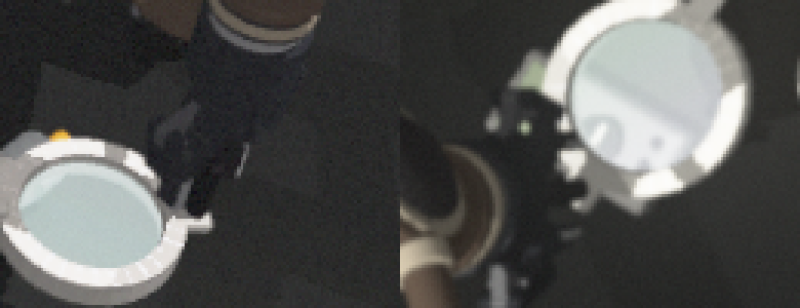

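The fingers straddle the knob, with the tab visible just beneath them. I'll shift by a few mm and close.

Call:
servo_tool([
  [[2,-1,2,0],[5,-3,3,0],[5,-3,3,0]],
])

```text
clock: 10.0
tool_pos: [0.4247, 0.3346, 0.2523]
ee_rot: [0.707, 0.707, 0.0, -0.0]
wrist_force: [0.7, -0.1, 0.3]
width: 0.0512
grasp_force: 0.0
```

Call:
servo_tool([
  [[0,0,0,0],[0,0,0,0],[0,0,0,0],[0,0,0,0],[0,0,0,0],[0,0,0,0]],
], claw=0)

```text
clock: 10.75
tool_pos: [0.425, 0.3343, 0.2525]
ee_rot: [0.707, 0.707, 0.0, -0.0]
wrist_force: [-1.7, 0.5, 2.0]
width: 0.0166
grasp_force: 58.4
```

Call:
servo_tool([
  [[-6,0,0,0],[-16,0,0,0],[-30,1,0,0],[-45,1,0,0],[-60,2,0,0],[-75,2,0,0],[-90,2,0,0],[-105,3,0,0],[-120,3,0,0],[-130,3,0,0],[-135,3,0,0],[-135,3,0,0]],
])

```text
clock: 12.25
tool_pos: [0.4286, 0.1987, 0.2524]
ee_rot: [0.707, 0.707, 0.0, 0.001]
wrist_force: [-1.8, -1.0, 3.8]
width: 0.0164
grasp_force: 58.6
```

Call:
servo_tool([
  [[-6,0,0,0],[-16,0,0,0],[-28,1,0,0],[-40,1,0,0],[-50,1,0,0],[-58,2,0,0],[-63,2,0,0],[-66,2,0,0],[-66,2,0,0]],
])

```text
clock: 13.38
tool_pos: [0.4302, 0.1328, 0.2524]
ee_rot: [0.707, 0.707, -0.0, 0.0]
wrist_force: [0.8, -1.2, 3.4]
width: 0.0168
grasp_force: 58.8
```

Call:
servo_tool([
  [[0,0,0,0],[0,0,0,0],[0,0,0,0],[0,0,0,0],[0,0,-20,0],[0,0,-50,0],[0,0,-90,0],[0,0,-110,0],[0,0,-110,0]],
], claw=0.6)

```text
clock: 14.5
tool_pos: [0.431, 0.1335, 0.3642]
ee_rot: [0.707, 0.707, 0.002, 0.001]
wrist_force: [0.2, -0.6, 0.3]
width: 0.0511
grasp_force: 0.0
```

Call:
servo_tool([
  [[-20,0,0,0],[-60,0,0,0],[-110,0,0,0],[-170,0,0,0],[-230,0,0,0],[-290,0,0,0],[-340,0,0,0],[-370,0,0,0],[-380,0,0,0],[-380,0,0,0]],
])

```text
clock: 15.75
tool_pos: [0.4296, -0.2462, 0.3611]
ee_rot: [0.707, 0.707, 0.0, -0.001]
wrist_force: [-0.5, 0.2, -0.6]
width: 0.0515
grasp_force: 0.0
```

Run:
```python
from h import *
f=grab('scene','3');t=grab('top','3')
print(proj(f,[.508,.151,.221]),proj(t,[.508,.151,.221]),proj(t,[.43,.1336,.277]),proj(f,[.43,.1336,.277]))
cv2.imwrite('pics/crop4.png',np.hstack([cv2.resize(f['pixels'][190:340,220:420],(400,300),interpolation=3),cv2.resize(t['pixels'][170:320,140:340],(400,300),interpolation=3)]))
```

```text
[343.68617339 223.8525884 ] [202.00601836 253.11096118] [205.2500934  290.14392292] [366.344789   192.51757519]
```

View pics/crop4.png

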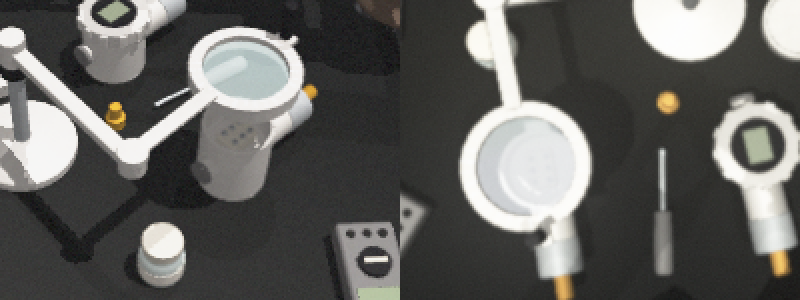

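The lens now stands over the open housing, its ring centred at about top pixel (203,253), near the predicted (202,253.1). I'll check this numerically.

Run:
```python
from h import *
from scipy.optimize import least_squares
def edges(fr,C,r,z,sgn,w):
    gg=cv2.GaussianBlur(cv2.cvtColor(fr['pixels'],cv2.COLOR_BGR2GRAY),(3,3),0).astype(np.float32);W=[]
    for a in np.deg2rad(np.arange(0,360,6)):
        rs=np.arange(r-w,r+w,.0005);uv=np.array([proj(fr,[C[0]+q*np.cos(a),C[1]+q*np.sin(a),z]) for q in rs]).astype(np.float32)
        d=np.diff(cv2.remap(gg,uv[None,:,0],uv[None,:,1],1)[0])*sgn;k=d.argmax()
        if d[k]>1: W.append([C[0]+rs[k]*np.cos(a),C[1]+rs[k]*np.sin(a)])
    W=np.array(W);q=least_squares(lambda q:np.hypot(W[:,0]-q[0],W[:,1]-q[1])-q[2],[*C,r],loss='soft_l1',f_scale=.001);return q.x
for tag,n in (('3','top'),('3','scene')):
    fr=load(n,tag)
    for r0,sg in((.072,-1),(.055,1)):
        C=np.array([.508,.151])
        for i in range(3): r=edges(fr,C,r0,.221,sg,.01);C=r[:2]
        print(n,'ring',r0,np.round(r,4))
f0=load('top','0')
# terminal block bright centroid & cup inner in frame 0
for z,r0,sg in((.110,.05,-1),(.110,.045,1)):
    C=np.array([.508,.151])
    for i in range(3): r=edges(f0,C,r0,z,sg,.007);C=r[:2]
    print('open',r0,np.round(r,4))
# block corners from earlier crop3rd panel: (616-682 , 92-190)/4.333
print('block',onz(f0,180+(653-520)/4.333,222+140/4.333,.092))
fr,f0=load('top','3'),f0
d=cv2.absdiff(fr['pixels'],f0['pixels']).max(2)>50
for n,b in dict(closed=(295,215,345,310),driver=(264,244,280,310),fitting=(266,212,282,230),cover=(318,158,362,202),wrench=(395,175,420,242)).items(): print(n,d[b[1]:b[3],b[0]:b[2]].sum(),end=' ')
print(telemetry.state()['clock'])
```

```text
top ring 0.072 [0.5096 0.1506 0.073 ]
top ring 0.055 [0.5098 0.1504 0.0559]
scene ring 0.072 [0.5089 0.1472 0.0725]
scene ring 0.055 [0.5084 0.1469 0.055 ]
open 0.05 [0.5081 0.1521 0.0502]
open 0.045 [0.5085 0.1516 0.0434]
block [0.50788697 0.15016081 0.092     ]
closed 19 driver 0 fitting 0 cover 0 wrench 243 15.85
```

```bash
python3 -c "
from h import *
print(finish_job())"
```

```text
the job is handed in; nothing more can be done
None
```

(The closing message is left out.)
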